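# Clip the loose spindle into the free holding clip

### The arm

A 6-joint arm with a two-finger parallel gripper is mounted at the origin on the work surface. World frame = base frame: x ahead of the robot, y to its left, z up, the work surface at z = 0. Lengths are in m, angles in rad, forces in N, time in s.
With the tool pointing down it reaches from about 0.35 to 0.975 m from the base axis. Payload 7.1 kg.
Tool frame: the origin (TCP) lies midway between the tips of the shut fingers; the grasp point (between the pads) lies 19 mm behind it; z points along the fingers, y is the line along which they close (so a half turn about z gives the same grasp; the last joint's range is limited). The gripper opens to 88 mm and grips with 3 to 60 N. Pads are 20 mm wide; open, the fingers measure 115 mm over their backs; the gripper's body (75 mm by 178 mm) begins 61 mm behind the grasp point.
Start: joints at [1.316, 0.423, 1.63, -0, 1.089, -0.019], TCP at [0.146, 0.608, 0.223] pointing down, gripper open.
Joint ranges: [-3, 3], [-0.9, 2.11], [0.09, 2.58], [-1.31, 4.45], [0.11, 2.69], [-2.54, 2.54]. Speed limits (rad/s): [2.39, 2.39, 3.01, 3.14, 3.14, 3.14].

### API

Orientations are given as a unit quaternion [w, x, y, z].
In Python, from station import move_pose, movel, movej, command_gripper, wait, inverse_kinematics, read_camera, camera_info, MotionError, job_done, get_time, get_joint_pos, get_qvel, get_effort, get_tcp_pos, get_ee_rot, get_ft_force, get_ft_torque, get_grip_width, get_finger_force gives the robot as it stands. Calls block until the motion is done:
- move_pose(position, orientation): joint-space move of the TCP to a pose.
- movel(position, frame=None, v=0.15, until_force=None): straight line of the TCP; frame=None keeps the orientation; v is the mean speed in m/s. With until_force (N) it stops when the force on the tool has changed by that much, and returns True; else False.
- movej(angles): joint-space move.
- command_gripper(opening): opening from 0.0 (shut) to 1.0 (fully open); the grip force is fixed at half the most; returns when the fingers have stopped.
- wait(seconds).
- inverse_kinematics(position, orientation): joint angles nearest the present ones, or None.
- read_camera(name): name is "scene" or "top"; returns the picture (420x560x3 uint8, red, green, blue); there is no depth.
- camera_info(name): a dict with "intrinsics" (3x3 intrinsics, pixels), "dist" ([k1, k2, p1, p2, k3] as OpenCV has them; the pictures are not rectified), "T" (4x4, takes a point from camera to world coordinates). Camera axes: x right, y up, looking along -z (the intrinsics and any distortion apply to the point x, -y, -z); pixel columns grow to the right and rows downward; lengths in m; the calibration is good to about 2 mm. A picture is of the moment at which its call begins. camera_info takes no time and is no camera call.
A pose or a line that the arm cannot do raises MotionError and nothing moves.
- job_done(): hands the job in; it is judged then, once.
Readings, each from a call of its own:
- get_time(): time.
- get_joint_pos(): joint angles.
- get_qvel(): joint speeds.
- get_effort(): joint torques, N m.
- get_tcp_pos(): TCP position.
- get_ee_rot(): TCP orientation.
- get_ft_force(): force on the tool from outside, world axes, zero at the start.
- get_ft_torque(): the same for the moment, N m.
- get_grip_width(): opening from 0.0 (shut) to 1.0 (fully open).
- get_finger_force(): force on a finger pad.
Only numpy, scipy, OpenCV 4.12 (cv2) and the standard library are available. Lean on these libraries where they do the work, as an engineer would, in place of code of your own. Each camera call takes 0.05 s, during which the arm holds its last target. There are 200 camera calls.

### The job

Two sprung fork clips stand on the plywood holding board and one of them already holds a turned spindle. Lift the other spindle off its wooden cradle and push it down past the sprung jaw of the free clip until it sits fully home in both forks, roughly centred lengthwise, with the jaw closed over it, and let go. Leave the spindle that is already clipped in its place and do not knock over the varnish jar or the upright billet.

Things in the scene. Friction and masses are not known exactly. Their poses are not given: they have to be found in the camera images.
- spindle: the loose spindle, lying on a low wooden cradle (two V blocks 50 mm either side of the middle, on a 150 x 50 x 10 mm base) with its axis 45 mm above the table: turned pale wood spindle, 184 mm long over all: a 160 mm barrel of 24 mm diameter with a 12 mm long, 16 mm diameter tenon at each end. Origin at its middle, on its axis; x along the axis; both ends alike. 42 to 84 g
- clipped_spindle: the spindle that already lies in one of the two clips (which one varies), same shape: turned pale wood spindle, 184 mm long over all: a 160 mm barrel of 24 mm diameter with a 12 mm long, 16 mm diameter tenon at each end. Origin at its middle, on its axis; x along the axis; both ends alike. 42 to 84 g
- board: plywood holding board fixed to the table, 200 (x) x 270 (y) x 18 mm, with two equal fork clips side by side 140 mm apart. Origin at the centre of its underside, z up; clipped spindles lie along its x
- seat_1 (a point): seat point of clip 1: middle of a seated spindle's axis, 65 mm above the table, at board y = +70 mm. Axes as the board's. Wooden forks, 10 mm thick, stand 48 mm either side along x, mouth 28 mm wide; between them 86 mm is clear for fingers down to the hinge pin (top 38.5 mm above the table). Plain prong on the -y side, top 35 mm above the axis, leaning outward; low prong on the jaw (+y) side
- seat_2 (a point): seat point of clip 2: middle of a seated spindle's axis, 65 mm above the table, at board y = -70 mm. Axes as the board's. Wooden forks, 10 mm thick, stand 48 mm either side along x, mouth 28 mm wide; between them 86 mm is clear for fingers down to the hinge pin (top 38.5 mm above the table). Plain prong on the -y side, top 35 mm above the axis, leaning outward; low prong on the jaw (+y) side
- jaw_1 (a joint): steel jaw of clip 1: two hooked plates 58 mm either side of the middle, on a hinge pin along board x, 30 mm below and 4 mm to +y of the seat point. 0 rad = shut by its spring, also over a seated spindle; grows as it swings out to board +y, limit 0.6. Noses overhang the mouth 14.5 mm above the seat axis; steep ramps rise outward to 38 mm. A spindle pushed down moves it 0.2 rad (5 to 15 N)
- jaw_2 (a joint): steel jaw of clip 2: two hooked plates 58 mm either side of the middle, on a hinge pin along board x, 30 mm below and 4 mm to +y of the seat point. 0 rad = shut by its spring, also over a seated spindle; grows as it swings out to board +y, limit 0.6. Noses overhang the mouth 14.5 mm above the seat axis; steep ramps rise outward to 38 mm. A spindle pushed down moves it 0.2 rad (5 to 15 N)
- varnish_jar: amber glass jar with steel lid, 70 mm diameter, 90 mm high, upright left of the board; origin at the centre of its underside
- billet: dark wood billet, 36 mm diameter, 75 mm high, standing upright between cradle and board, nearer the robot; origin at the centre of its underside
Things that resemble listed ones, but are neither listed nor needed, are in the scene too. What is shaped like the spindle but grey or red is not meant.

How it is judged:
On the way:
1. the loose spindle has been lifted to the height of the jaws (height (world z) of spindle above 0.082 m), for 0.1 s.
At the end, for the whole second after the job is handed in: The loose spindle lies at rest in the free clip: its middle within 20 mm lengthwise, 5 mm sideways and 4 mm in height of that clip's seat point, in line within 4 degrees, the jaw back within 0.06 rad of closed; the other spindle is still in its clip within 12 mm of where it was (((x of spindle in the frame of seat_1 between -0.02 and 0.02 m and y of spindle in the frame of seat_1 between -0.005 and 0.005 m and z of spindle in the frame of seat_1 between -0.004 and 0.004 m and angle between the x axis of spindle and the x axis of seat_1, either way round below 0.07 rad and value of joint jaw_1 below 0.06 rad) or (x of spindle in the frame of seat_2 between -0.02 and 0.02 m and y of spindle in the frame of seat_2 between -0.005 and 0.005 m and z of spindle in the frame of seat_2 between -0.004 and 0.004 m and angle between the x axis of spindle and the x axis of seat_2, either way round below 0.07 rad and value of joint jaw_2 below 0.06 rad)) and distance of clipped_spindle from where it was at the start of the episode below 0.012 m and linear speed of spindle below 0.02 m/s); the robot touches nothing.
It fails at once if the spindle already clipped is shifted or pulled out (distance of clipped_spindle from where it was at the start of the episode above 0.02 m).
It fails at once if the varnish jar is knocked over (angle between varnish_jar's own z axis and vertical above 0.5 rad).
It fails at once if the billet is knocked over (angle between billet's own z axis and vertical above 0.5 rad).
It also fails if it takes over 38 s, if anything falls off the work surface, if the arm or the gripper's body presses on something with over 40 N, if the wrist force passes 120 N, or if a joint passes its speed limit or range.

## Working session

There is one attempt and no reset: what is moved stays moved. The work goes in short steps, each a Python script; the robot and the scene stay as the last script left them, time stands still between calls to the robot, and variables do not carry over. Pictures are saved under pics/ and viewed, at most 10 in all, crops included, and the job is handed in when it is done.

```bash
mkdir -p pics; ls
python3 - <<'E'
from station import *
import cv2,numpy as np
for n in("scene","top"):
    im=read_camera(n);cv2.imwrite(f"pics/{n}0.png",cv2.resize(im[:,:,::-1],(800,600),interpolation=cv2.INTER_CUBIC));cv2.imwrite(f"raw_{n}.png",im[:,:,::-1])
    c=camera_info(n);print(n,np.round(c["intrinsics"],1).tolist(),c["dist"],np.round(c["T"],3).tolist())
print(get_time())
E
```

```text
pics
scene [[392.3, 0.0, 285.5], [0.0, 392.3, 211.6], [0.0, 0.0, 1.0]] [-0.03171755  0.          0.          0.          0.        ] [[0.869, -0.402, 0.288, 0.905], [0.494, 0.717, -0.492, -0.655], [-0.009, 0.57, 0.822, 1.085], [0.0, 0.0, 0.0, 1.0]]
top [[505.2, 0.0, 280.1], [0.0, 505.2, 212.6], [0.0, 0.0, 1.0]] [0.05020977 0.         0.         0.         0.        ] [[-0.028, 0.999, -0.035, 0.465], [-1.0, -0.028, 0.001, -0.031], [-0.0, 0.035, 0.999, 1.543], [0.0, 0.0, 0.0, 1.0]]
0.1
```

View pics/scene0.png

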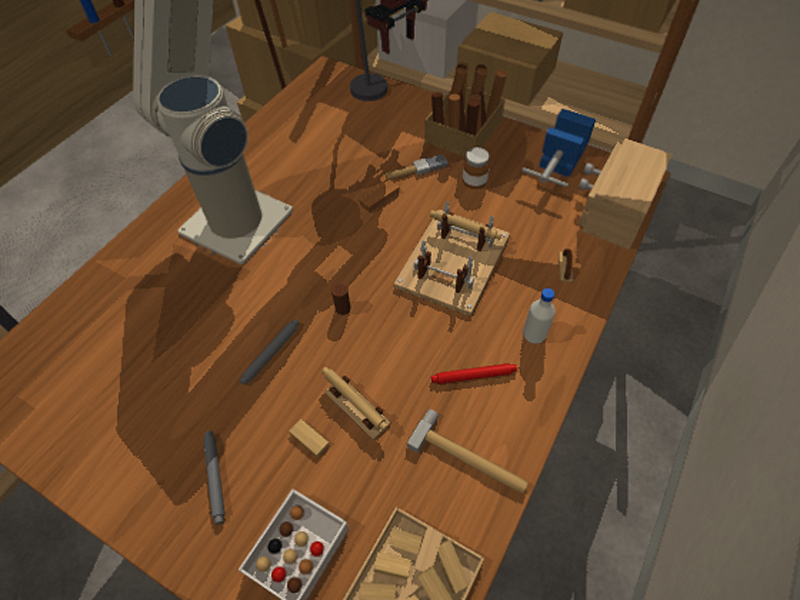

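View pics/top0.png

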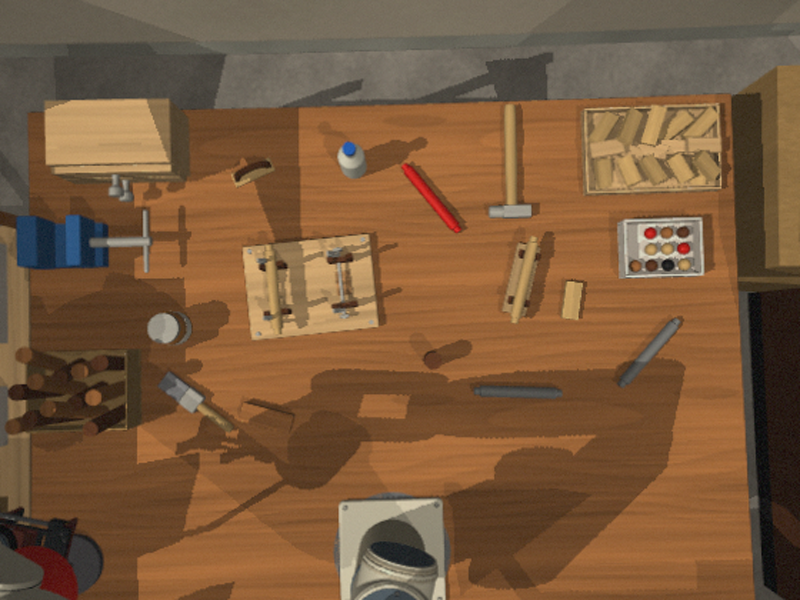

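The scene view shows the cradle spindle at about (355,398), the board at (455,258) with its far clip occupied, the billet at (341,298) and the jar at (476,167). The top view shows the same spindle at (524,278), the board at (312,287) and its occupied clip on the left (273,288). The free clip is on the right (342,283).

Spindle candidates in the top view:
- Pale (524,278), on a cradle with V blocks: this is the one meant.
- Grey (517,392) and (650,352), and red (432,197): wrong colour.
- Pale (273,288): already clipped.
- Hammer handle (511,155): not a spindle.

I'll confirm this in an enlarged crop.

Run:
```python
import cv2,numpy as np
t=cv2.imread("raw_top.png");s=cv2.imread("raw_scene.png")
def crop(im,x,y,w,h,k):return cv2.resize(im[y:y+h,x:x+w],None,fx=k,fy=k,interpolation=cv2.INTER_CUBIC)
# top: scale 5; board 165..270 x 155..245 ; spindle 345..395
a=np.hstack([crop(t,165,158,105,85,5),crop(t,344,158,44,85,5)])
cv2.imwrite("pics/ctop.png",a)
b=np.hstack([crop(s,270,140,94,86,5),crop(s,216,246,66,86,5)])
cv2.imwrite("pics/cscene.png",b);print(a.shape,b.shape)
```

```text
(425, 745, 3) (430, 800, 3)
```

View pics/ctop.png

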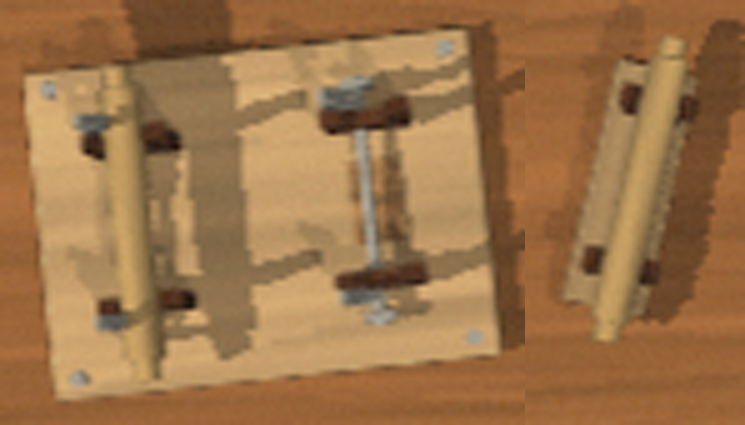

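View pics/cscene.png

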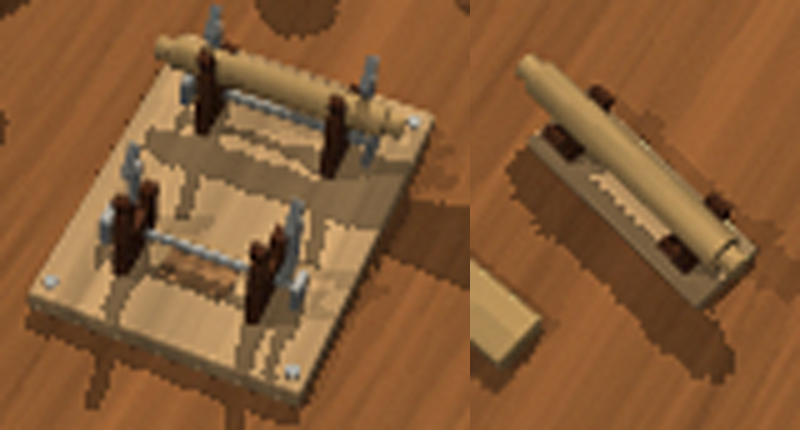

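The crops confirm it. The loose pale spindle lies on the cradle, from (675,45) to (606,335) in the top crop. The jaws (grey) are on the left, world +y, side of each clip, so board +y is roughly world +y. The free clip is the right-hand one, clip 2, with its pin from (362,130) to (375,265).

```bash
cat > h.py <<'E'
from station import *
import cv2,numpy as np
from scipy.optimize import least_squares
def proj(n,P):
    c=camera_info(n);W=np.linalg.inv(np.array(c["T"]));P=np.atleast_2d(P)
    q=P@W[:3,:3].T+W[:3,3];q=q*[1,-1,-1]
    return cv2.projectPoints(q,np.zeros(3),np.zeros(3),np.array(c["intrinsics"]),np.array(c["dist"]))[0][:,0]
def raw(p,k,ox,oy,sx=0): 
    p=np.atleast_2d(p).astype(float);return (p-[sx,0]+.5)/k-.5+[ox,oy]
def tri(pt,ps):
    f=lambda X:np.r_[proj("top",X)[0]-pt,proj("scene",X)[0]-ps]
    r=least_squares(f,[.6,0,.05],x_scale=.1);return r.x,np.abs(r.fun).max()
def bpts(b,L):
    x,y,a=b;c,s=np.cos(a),np.sin(a);L=np.atleast_2d(L)
    return np.c_[x+c*L[:,0]-s*L[:,1],y+s*L[:,0]+c*L[:,1],L[:,2]]
E
cat > m.py <<'E'
from h import *
T=lambda p:raw(p,5,165,158);S=lambda p:raw(p,5,270,140)
T2=lambda p:raw(p,5,344,158,525);S2=lambda p:raw(p,5,216,246,470)
e=[tri(T2(a)[0],S2(b)[0]) for a,b in(((675,44),(527,66)),((605,336),(733,262)))]
for x in e:print("loose end",x[0].round(4),round(x[1],2))
d=e[0][0]-e[1][0];print("mid",((e[0][0]+e[1][0])/2).round(4),"len",np.linalg.norm(d),"yaw",np.arctan2(d[1],d[0]))
for a,b in(((118,68),(398,126)),((150,378),(163,48))):
    x=tri(T(a)[0],S(b)[0]);print("clipped end",x[0].round(4),round(x[1],2))
ct=T([(22,73),(460,30),(498,352),(58,400)]);cs=S([(435,113),(300,394),(32,298)])
for i,j in((1,1),(2,2)):x=tri(ct[i],cs[j]);print("corner",x[0].round(4),round(x[1],2))
pin=T([(364,150),(373,250)])
C=np.array([[.1,.135,0],[.1,-.135,0],[-.1,-.135,0],[-.1,.135,0]])
def f(v):
    z=v[3];b=v[:3];L=C+[0,0,z]
    r=[proj("top",bpts(b,L))-ct,proj("scene",bpts(b,L[1:3]))-cs[1:3]]
    cl=[[v[4]+.092,.07,z+.047],[v[4]-.092,.07,z+.047]]
    r+=[proj("top",bpts(b,cl))-T([(118,68),(150,378)]),proj("scene",bpts(b,cl))-S([(398,126),(163,48)])]
    pp=proj("top",bpts(b,[[.03,-.066,.035],[-.03,-.066,.035]]))-pin
    return np.r_[np.concatenate(r).ravel(),pp[:,0]]
r=least_squares(f,[.6,.15,.1,.018,0],x_scale=[.1,.1,.1,.01,.01],loss="soft_l1")
print("board",r.x.round(4));print(f(r.x).round(2))
print("seat2",bpts(r.x[:3],[0,-.07,.065]).round(4),"seat1",bpts(r.x[:3],[0,.07,.065]).round(4))
print(get_tcp_pos(),get_ee_rot())
E
python3 m.py
```

```text
loose end [ 0.585  -0.3095  0.2281] 18.0
loose end [ 0.5283 -0.2674 -0.2012] 18.7
mid [ 0.5566 -0.2885  0.0134] len 0.43508766412159644 yaw -0.6380549515573937
clipped end [0.6441 0.2314 0.0696] 0.5
clipped end [0.4646 0.2185 0.0659] 0.39
corner [0.6692 0.0339 0.0143] 0.14
corner [0.474  0.0168 0.0113] 0.21
board [ 0.5615  0.1571  0.0811  0.0167 -0.0016]
[-0.15 -0.02  1.1  -0.98  0.61  0.22 -0.59  0.41  0.56  0.67 -0.92 -0.59
 -0.4   0.   -0.31  0.42  1.11  0.75 -0.8   0.13 -0.4  -0.07]
seat2 [[0.5672 0.0873 0.065 ]] seat1 [[0.5559 0.2269 0.065 ]]
[0.14586007 0.60725187 0.22198413] [-8.99386664e-05  1.17621483e-01  9.93058278e-01 -6.59807600e-04]
```

The far and near ends of the loose spindle were swapped between the two views, so I'll fix that pairing. The clipped spindle's length and height, and the board's size, all check out.

```bash
sed -i 's/((675,44),(527,66)),((605,336),(733,262))/((675,44),(733,262)),((605,336),(527,66))/' m.py; python3 m.py|head -3
cat >> h.py <<'E'
def quat(psi): return [0,np.cos(psi/2),np.sin(psi/2),0]
E
```

```text
loose end [ 0.6457 -0.3136  0.0516] 0.25
loose end [ 0.4744 -0.2672  0.0482] 0.23
mid [ 0.5601 -0.2904  0.0499] len 0.17751949752344973 yaw -0.26488624649252446
```

The mid height is 50 mm (nominal 45) and the length 178 mm (nominal 184), both within measurement error. I'll go and grasp it.

Run:
```python
from h import *
q=quat(-.265);p=np.array([.560,-.290,0])
print(inverse_kinematics((p+[0,0,.15]).tolist(),q))
move_pose((p+[0,0,.13]).tolist(),q)
print(get_time(),get_joint_pos())
hit=movel((p+[0,0,.028]).tolist(),v=.12,until_force=8)
print(hit,get_tcp_pos()); 
command_gripper(0.);print(get_grip_width()*88,get_finger_force(),get_ft_force())
movel((p+[0,0,.19]).tolist(),v=.15)
print(get_time(),get_grip_width()*88,get_ft_force())
bx=[.5672,.0873];move_pose([*bx,.17],quat(.081))
print(get_time(),get_tcp_pos(),get_grip_width()*88)
t=read_camera("top");s=read_camera("scene")
cv2.imwrite("raw_top2.png",t[:,:,::-1]);cv2.imwrite("raw_scene2.png",s[:,:,::-1])
c=lambda im,x,y,w,h,k:cv2.resize(im[y:y+h,x:x+w,::-1],None,fx=k,fy=k,interpolation=cv2.INTER_CUBIC)
cv2.imwrite("pics/hov.png",np.hstack([c(t,170,140,100,110,4),c(s,265,120,100,110,4)]))
```

```text
[-4.96702056e-01  5.17096042e-01  1.66633577e+00 -4.44089210e-16
  9.58160837e-01  1.33909427e+00]
3.5583 [-4.95586820e-01  5.43074276e-01  1.67658829e+00  7.09530293e-05
  9.21844115e-01  1.33900388e+00]
False [ 0.56055776 -0.29028053  0.028658  ]
23.258758170609603 29.997859597206116 [0.63466398 1.20780902 1.48298085]
6.8 23.15039721142125 [ 0.46228039 -0.27167853 -1.11372407]
8.2083 [0.56753245 0.08645724 0.17001916] 23.41243512226502
```

View pics/hov.png

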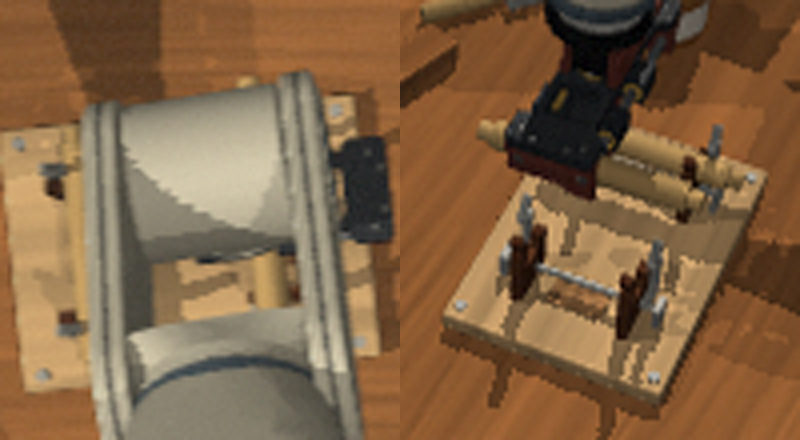

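The spindle is gripped. In the scene half its ends show at (487,133) and (700,203), and in the top half its far tenon is at (248,78). I'll compare these with the predicted pose, to check the camera-to-robot offset and the lengthwise slip.

Run:
```python
from h import *
t=np.array(get_tcp_pos());u=np.array([np.cos(.081),np.sin(.081),0]);print(t,get_ee_rot())
m=t+[0,0,.019]
print("pred top far",proj("top",m+.092*u),"seen",raw((248,77),4,170,140))
print("pred scene far,near",proj("scene",[m+.092*u,m-.092*u]),"seen",raw([(299,204),(82,133)],4,265,120))
# free clip model vs picture (scene): pin at fork inner faces, fork tops of plain prongs
b=(.5615,.1571,.0811)
print("pin scene crop",((proj("scene",bpts(b,[[.043,-.066,.037],[-.043,-.066,.037]]))-[265,120]+.5)*4).round(1)+[400,0])
print("plain prong tops crop",((proj("scene",bpts(b,[[.043,-.088,.1],[-.053,-.088,.1]]))-[265,120]+.5)*4).round(1)+[400,0])
```

```text
[0.56759496 0.08615031 0.17005229] [5.91234933e-05 9.99215146e-01 3.96115626e-02 1.09726616e-04]
pred top far [[231.56869691 159.40274418]] seen [[231.625 158.875]]
pred scene far,near [[340.35692936 170.18177936]
 [284.73874663 151.46528335]] seen [[339.375 170.625]
 [285.125 152.875]]
pin scene crop [[631.1 298.9]
 [537.2 265.4]]
plain prong tops crop [[626.1 271. ]
 [516.4 232.3]]
```

The prediction and the picture agree to about 1 px, so I'll push it in under a force guard. The spindle axis sits about 16.5 mm above the TCP in the grip, so it should be home at TCP z≈0.0485.

Run:
```python
from h import *
x,y=.5672,.0868
movel([x,y+.0006,.10],v=.12); print(get_tcp_pos(),get_ft_force())
for z in(.085,.075,.068,.062,.057,.053,.050,.048):
    h=movel([x,y+.0006,z],v=.06,until_force=45)
    print(z,h,np.round(get_tcp_pos(),4),np.round(get_ft_force(),1),np.round(get_ft_torque(),2),round(get_grip_width()*88,1))
    if h:break
print(get_time())
s=read_camera("scene")
cv2.imwrite("pics/in.png",cv2.resize(s[120:230,265:365,::-1],None,fx=5,fy=5,interpolation=cv2.INTER_CUBIC))
```

```text
[0.56766216 0.08731348 0.10035759] [-0.76045745  1.25664068  0.04240897]
0.085 False [0.5669 0.0874 0.0847] [1.  0.  0.1] [0.01 0.17 0.02] 23.5
0.075 False [0.5675 0.0871 0.0748] [ 1.5 -2.6  0.7] [-0.57 -0.17 -0.02] 23.2
0.068 False [0.5671 0.0871 0.0676] [ 2.4 -4.9 -2. ] [-0.71 -0.2  -0.14] 23.2
0.062 False [0.5664 0.0871 0.0611] [ 1.9 -4.6 -5.3] [-0.86 -0.13 -0.11] 23.9
0.057 False [0.5665 0.0873 0.0561] [ 2.7 -4.7 -7.3] [-0.8  -0.21  0.01] 23.7
0.053 False [0.5666 0.0877 0.0525] [ 1.1 -0.4 -5.7] [-0.24  0.11 -0.03] 23.7
0.05 False [0.5673 0.0877 0.0501] [ 0.2 -0.8  0.1] [ 0.03  0.18 -0.02] 23.7
0.048 False [0.5672 0.0875 0.0481] [ 0.1 -0.5 -0.8] [-0.01  0.13  0.03] 23.4
11.275
```

View pics/in.png

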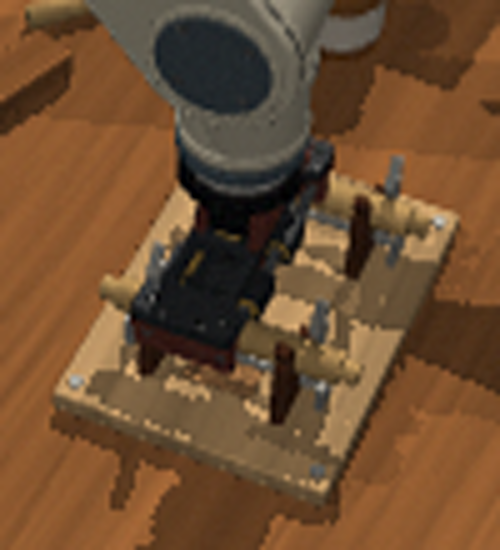

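The force peaked at about 7 N and then dropped, so the spindle has passed the noses. The picture shows it between the prongs, with its near end at (118,290) and far end at (350,370). I'll push on to the seat, release, back off and check.

Run:
```python
from h import *
x,y=.5672,.0874
print(movel([x,y,.043],v=.03,until_force=12),get_tcp_pos(),get_ft_force())
command_gripper(.65);print(get_grip_width(),get_ft_force())
movel([x,y,.19],v=.15)
move_pose([.45,-.15,.25],quat(.081))
print(get_time())
t=read_camera("top");s=read_camera("scene")
c=lambda im,x,y,w,h,k:cv2.resize(im[y:y+h,x:x+w,::-1],None,fx=k,fy=k,interpolation=cv2.INTER_CUBIC)
cv2.imwrite("pics/fin.png",np.hstack([c(t,165,150,100,110,4),c(s,265,120,100,110,4)]))
```

```text
True [0.56794857 0.08764277 0.04633646] [ 0.1165933  -0.08850601  1.85333112]
0.6492727679260495 [-0.10641685  0.03147333 -0.02192651]
14.4
```

View pics/fin.png

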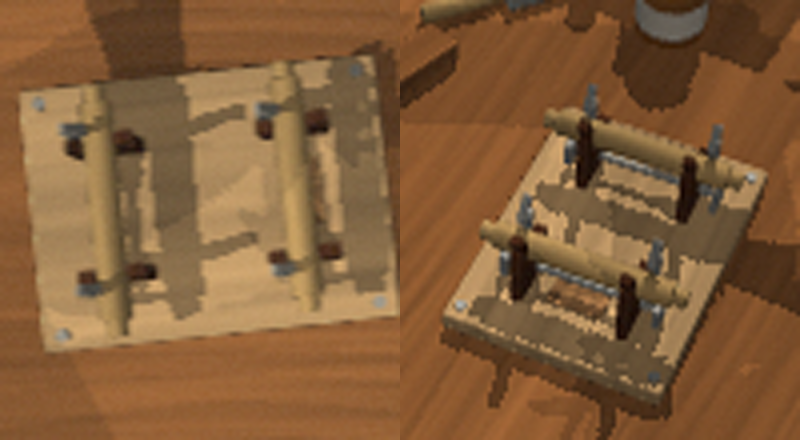

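Both spindles look alike in their clips. The new one runs from (281,66) to (313,307) in the top half and from (487,230) to (684,299) in the scene half, with the jaws shut over it. I'll check that numerically against the clipped one.

Run:
```python
from h import *
T=lambda p:raw(p,4,165,150)[0];S=lambda p:raw((p[0]-400,p[1]),4,265,120)[0]
for n,l in(("new",[((281,66),(684,299)),((313,307),(486,230))]),("old",[((91,88),(743,182)),((119,333),(550,116))])):
    e=[tri(T(a),S(b)) for a,b in l];m=(e[0][0]+e[1][0])/2;d=e[0][0]-e[1][0]
    v=m[:2]-[.5615,.1571];c,s=np.cos(.0811),np.sin(.0811)
    print(n,m.round(4),"board xy",(c*v[0]+s*v[1]).round(4),(-s*v[0]+c*v[1]).round(4),"yaw",np.arctan2(d[1],d[0]).round(3),[round(x[1],2) for x in e],[x[0][2].round(4) for x in e])
```

```text
new [0.5683 0.0862 0.0672] board xy 0.0011 -0.0712 yaw 0.105 [np.float64(0.21), np.float64(0.2)] [np.float64(0.0655), np.float64(0.0689)]
old [0.5551 0.2269 0.0667] board xy -0.0007 0.0701 yaw 0.096 [np.float64(0.14), np.float64(0.19)] [np.float64(0.0639), np.float64(0.0694)]
```

The new spindle is centred within 1 mm and at the same height and angle as the already clipped one.

```bash
python3 -c "
from station import *
print(job_done(),get_time())"
```

```text
the job is handed in; nothing more can be done
the job is handed in; nothing more can be done
```

The loose spindle is pushed home in free clip 2 and released, measured about 1 mm from its seat point with the jaw shut over it; the other spindle did not measurably move, and the job was handed in at about 15 s (no verdict was returned).

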